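# Fetch the hemmed-in reagent jar to the balance and restore the bottle tray

## Task

The low white-lidded jar in the blue reagent tray has to go on the balance, but the three tall bottles with red, blue and yellow caps hem it in. First stand all three bottles in the white side tray, then set the jar in the middle of the balance pan, and then put each bottle back exactly where it stood in the blue tray. Keep the bottles and the jar upright throughout, and leave the small black-lidded jar and the vial block where they are.

Things in the scene. Friction and masses are not known exactly. Their poses are not given: they have to be found in the camera images.
- bottle_red: red-capped reagent bottle: white plastic bottle with a red screw cap and a red band on its paper label; round, 62 mm in diameter up to 106 mm, then a short shoulder; the cap is 52 mm in diameter and spans heights 114 to 140 mm (the top). About 0.27 kg. Origin: centre of its underside; z up its axis. Its position at the start is its own place in the blue tray
- bottle_blue: blue-capped reagent bottle: white plastic bottle with a blue screw cap and a blue band on its paper label; round, 62 mm in diameter up to 106 mm, then a short shoulder; the cap is 52 mm in diameter and spans heights 114 to 140 mm (the top). About 0.27 kg. Origin: centre of its underside; z up its axis. Its position at the start is its own place in the blue tray
- bottle_yellow: yellow-capped reagent bottle: white plastic bottle with a yellow screw cap and a yellow band on its paper label; round, 62 mm in diameter up to 106 mm, then a short shoulder; the cap is 52 mm in diameter and spans heights 114 to 140 mm (the top). About 0.27 kg. Origin: centre of its underside; z up its axis. Its position at the start is its own place in the blue tray
- jar: the jar to be weighed: low round amber glass jar with a paper label and a white lid as wide as the jar; 54 mm in diameter, 46 mm tall, about 0.11 kg. It stands in the blue tray with a tall bottle close (about 5 mm) on three sides: one on either side of it (along the tray's y) and one in front of it (along the tray's -x). Origin: centre of its underside; z up
- tray: blue shallow reagent tray, fixed to the bench: 200 mm (its x) by 240 mm (its y), rim 22 mm high, walls 4 mm, inner floor 4 mm above the bench. Origin: centre of its underside on the bench; its x points away from the robot, turned up to 0.2 rad
- side_tray: white shallow empty tray, fixed to the bench, where the bottles wait: 290 mm (its x) by 150 mm (its y), rim 14 mm high, walls 4 mm, inner floor 4 mm above the bench. Three bottles fit in a row along its x, 85 mm apart. Origin: centre of its underside on the bench; x along its long side
- balance: laboratory balance, fixed to the bench: ivory housing 170 mm wide and 56 mm high around the pan, with a lower sloping display part on its -x side reaching 153 mm from the origin; round steel pan 120 mm in diameter with its top 74 mm above the bench; the pan does not move. Origin: on the bench, directly under the centre of the pan
- spare_jar: bystander in the blue tray: a smaller amber jar with a black lid, 42 mm in diameter, 42 mm tall. Not to be moved. Origin: centre of its underside
- vial_block: bystander in the blue tray: grey plastic block 45 by 52 mm holding six small vials with orange caps, 43 mm tall in all. Not to be moved. Origin: centre of its underside
Things that resemble listed ones, but are neither listed nor needed, are in the scene too. What is shaped like the bottle_blue but turquoise is not meant.

How it is judged:
By the outcome, as a careful person would: the job done as asked, in the order asked, and still so for the second after the job is handed in, with the robot touching nothing.
It also fails if it takes over 144 s, if anything falls off the work surface, if the arm or the gripper's body presses on something with over 40 N, if the wrist force passes 120 N, or if a joint passes its speed limit or range.

## Robot

A 6-joint arm with a two-finger parallel gripper is mounted at the origin on the work surface. World frame = base frame: x ahead of the robot, y to its left, z up, the work surface at z = 0. Lengths are in m, angles in rad, forces in N, time in s.
With the tool pointing down it reaches from about 0.425 to 0.95 m from the base axis. Payload 14.7 kg.
Tool frame: the origin (TCP) lies at the very end of the fingers, on their centre line; the grasp point (between the pads) lies 19 mm behind it; z points along the fingers, y is the line along which they close (so a half turn about z gives the same grasp; the last joint's range is limited). The gripper opens to 85 mm and grips with 20 to 120 N. Pads are 22 mm wide; open, the fingers measure 114 mm over their backs; the gripper's body (76 mm by 85 mm) begins 54 mm behind the grasp point. The pads swing forward as they close: fully open they stand 13 mm farther back than shut.
Start: joints at [-1.294, 0.48, 1.596, -0, 1.065, -0.047], TCP at [0.207, -0.616, 0.231] pointing down, gripper open.
Joint ranges: [-2.75, 2.75], [-0.82, 2.05], [0.23, 2.67], [-1.56, 4.7], [0.09, 2.69], [-2.92, 2.92]. Speed limits (rad/s): [1.89, 1.89, 2.39, 3.01, 3.01, 3.01].

## Interface

Orientations are given as a rotation vector (axis times angle).
In Python, from rig import manip gives the robot as it stands.
- The arm moves only by the tool move_arm, never from a script. Its argument "plan" is a list of rows, each a list of 7 numbers: the turn, a rotation vector about the tool's x, y, z in degrees, then the shift along the tool's x, y, z in mm, then the opening, from 0 (shut) to 1 (fully open). In form: [[wx, wy, wz, dx, dy, dz, jaw], ...]. A call has exactly 10 rows; each row is the pose to reach, as a shift and turn from the pose commanded when the call began, along the tool's axes at that moment; what a row does not reach only later rows make up. A row lasts 1/10 s, in which the tool goes at most 50 mm and 8.59 degrees, less where a joint would pass 70% of its speed; a pose out of reach is approached as far as the arm can. A call with a gripper value outside its range is refused whole. The fingers move at their own pace and stop on an object; "newtons" is the grip in N (left out, the last holds). Time passes only in rows, so rows that repeat a pose let the fingers close, or fill a call up. It gives the time, the measured TCP pose, the force, the opening and the grip force at its end, in the units of the state.
- manip.sense(): the state, without advancing time (a new reading comes with each control period).
- manip.capture(name): name is "side" or "top"; returns a dict with "pixels" (400x640x3 uint8, red, green, blue), "mtx" (3x3 intrinsics, pixels), "rvec" (rotation vector, rad) and "tvec" (3), from world to camera coordinates, as OpenCV has them. Camera axes: x right, y down, z forward; pixel columns grow to the right and rows downward; lengths in m; the calibration is good to about 2 mm. A picture is of the moment at which its call begins. There is no depth.
- manip.close_job(): hands the job in; it is judged then, once.
The state is a dict: "clock": time; "joint_positions": joint angles; "qvel": joint speeds; "joint_efforts": joint torques, N m; "tcp_pos": TCP position; "ee_rot": TCP orientation; "force": force on the tool from outside, world axes, zero at the start; "moment": the same for the moment, N m; "grip_width": finger opening in m; "grip_force": force on a finger pad.
Only numpy, scipy, OpenCV 4.12 (cv2) and the standard library are available. Lean on these libraries where they do the work, as an engineer would, in place of code of your own. Each camera call takes 0.05 s, during which the arm holds its last target. There are 200 camera calls.

## Working session

There is one attempt and no reset: what is moved stays moved. The work goes in short steps, Python scripts to look and compute and a tool call to move; the robot and the scene stay as the last step left them, time stands still between calls to the robot, and variables do not carry over. Pictures are saved under pics/ and viewed, at most 14 in all, crops included, and the job is handed in when it is done.

Besides the shell and the picture viewer there is one more tool, called as name(argument=value, ...), one argument or row to a line, values as JSON. move_arm: Moves the arm, as the interface text tells. Its arguments: {"type":"object","properties":{"plan":{"type":"array"},"newtons":{"type":"number"}},"required":["plan"]}

```bash
mkdir -p pics; ls; python3 - <<'E'
from rig import manip
import cv2
for n in("top","side"):
    c=manip.capture(n); cv2.imwrite(f"pics/{n}0.png",c["pixels"][:,:,::-1]); print(n,c["mtx"].tolist(),c["rvec"],c["tvec"])
print(manip.sense())
E
```

```text
pics
top [[368.28305923207427, 0.0, 321.15231915875194], [0.0, 368.28305923207427, 201.30951676587026], [0.0, 0.0, 1.0]] [ 2.17774974 -2.12615894  0.14698757] [-0.04087402  0.56229095  0.79239937]
side [[393.4194583064533, 0.0, 322.02804404501865], [0.0, 393.4194583064533, 199.03141815361548], [0.0, 0.0, 1.0]] [ 0.25352354 -2.62921389  1.55856471] [0.55423506 0.1174029  0.84765513]
{'clock': 0.1, 'joint_positions': array([-1.29358245e+00,  4.80785236e-01,  1.59685373e+00, -1.53349183e-05,
        1.06505524e+00, -4.65938831e-02]), 'qvel': array([-0.00012766, -0.00150196, -0.00094812, -0.00110999, -0.00067438,
        0.0008832 ]), 'joint_efforts': array([ 1.30342283e-03, -9.52258801e+01, -4.31040645e+01, -2.22820195e-04,
        5.29378609e-03,  8.43543330e-05]), 'tcp_pos': array([ 0.20673071, -0.61584673,  0.23071012]), 'ee_rot': array([-3.09942715e+00, -5.06252200e-01,  2.19930121e-04]), 'force': array([ 0.55374364,  0.21649257, -0.64452208]), 'moment': array([-0.00685857,  0.01310161,  0.0947912 ]), 'grip_force': 0.0, 'grip_width': 0.08544348818179785}
```

View pics/top0.png

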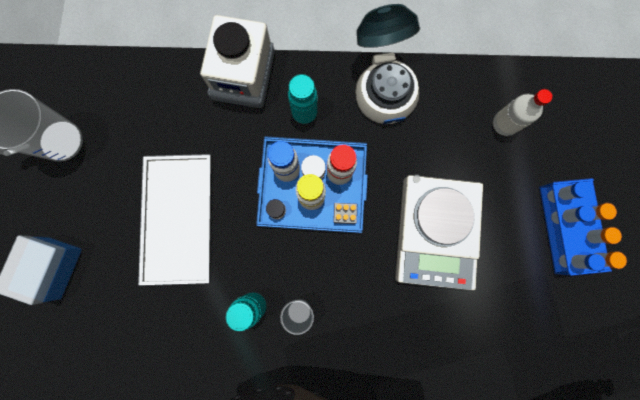

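View pics/side0.png

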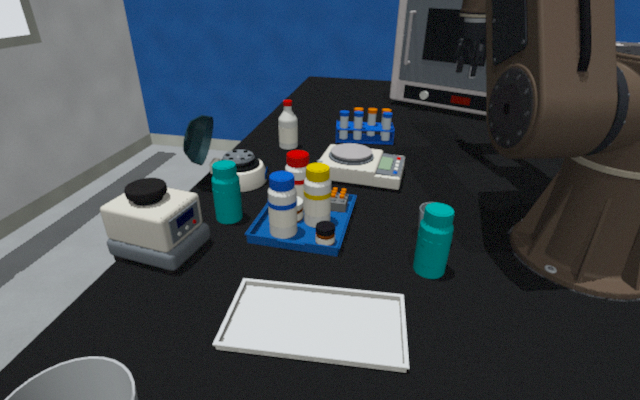

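Top view: blue cap (283,155), red (343,158) and yellow (311,190) surround the white lid (313,167). The black lid is at (276,209), the vials at (345,213), the pan at (446,215) and the side tray at (176,220). Lookalikes: turquoise bottles at (302,90) and (243,315), plus a red-capped wash bottle at (543,97). None of these is in the blue tray, so the three bottles inside it are the ones meant.

```bash
cat > h.py <<'E'
import numpy as np, cv2
from rig import manip
from scipy.spatial.transform import Rotation as Ro
def cam(n):
    c=manip.capture(n); c["R"]=cv2.Rodrigues(np.array(c["rvec"],float))[0]; c["C"]=-c["R"].T@np.array(c["tvec"]); return c
def ray(c,p):
    d=c["R"].T@np.linalg.inv(c["mtx"])@np.array([p[0],p[1],1.]); return d/np.linalg.norm(d)
def onz(c,p,z):
    d=ray(c,p); return c["C"]+d*(z-c["C"][2])/d[2]
def tri(c1,p1,c2,p2):
    d1,d2=ray(c1,p1),ray(c2,p2); s=np.linalg.lstsq(np.c_[d1,-d2],c2["C"]-c1["C"],rcond=None)[0]
    a,b=c1["C"]+s[0]*d1,c2["C"]+s[1]*d2; return (a+b)/2,np.linalg.norm(a-b)
HSV=dict(red=((0,130,60),(8,255,255)),red2=((172,130,60),(180,255,255)),blue=((107,150,60),(118,255,255)),yellow=((22,130,80),(34,255,255)))
def mask(c,name,box):
    h=cv2.cvtColor(c["pixels"],cv2.COLOR_RGB2HSV); m=cv2.inRange(h,*HSV[name])
    if name=="red": m|=cv2.inRange(h,*HSV["red2"])
    k=np.zeros_like(m); x0,y0,x1,y1=box; k[y0:y1,x0:x1]=m[y0:y1,x0:x1]; return k
def blob(m):
    n,l,s,ce=cv2.connectedComponentsWithStats(m); i=1+np.argmax(s[1:,4]); return ce[i],s[i]
def go(t,yaw=None):
    s=manip.sense(); R=Ro.from_rotvec(s["ee_rot"]); print("d_tool mm",np.round(R.inv().apply(np.array(t)-s["tcp_pos"])*1000,1))
E
python3 - <<'E'
from h import *
t,s=cam("top"),cam("side")
TB=dict(red=(325,140,362,180),blue=(266,138,301,178),yellow=(293,170,330,212))
SB=dict(red=(284,148,312,172),blue=(266,168,300,194),yellow=(302,160,332,187))
hs=cv2.cvtColor(t["pixels"],cv2.COLOR_RGB2HSV); print("blue cap hsv",hs[152,283],"tray",hs[200,295],hs[143,320])
for n in TB:
    a,sa=blob(mask(t,n,TB[n])); b,sb=blob(mask(s,n,SB[n]))
    print(n,a.round(1),sa,b.round(1),sb,"z127",onz(t,a,.127).round(4),"tri",[x.round(4) for x in tri(t,a,s,b)])
R=Ro.from_rotvec(manip.sense()["ee_rot"]).as_matrix(); print(R.round(3))
for n,p,z in [("jar",(313,167),.05),("pan",(446,215),.074),("spare",(276,209),.046),("vials",(345,213),.047)]: print(n,onz(t,p,z).round(4))
for p in [(143,156),(210,155),(209,284),(139,284)]: print("side",onz(t,p,.014).round(3))
im=t["pixels"][120:250,230:390,::-1]; cv2.imwrite("pics/crop.png",cv2.resize(im,None,fx=4.5,fy=4.5,interpolation=cv2.INTER_CUBIC))
E
```

```text
blue cap hsv [107 171 243] tray [105 155 234] [106 164 204]
red [342.6 157.8] [330 145  26  27 547] [297.2 157.8] [286 149  24  19 376] z127 [ 0.6419 -0.069   0.127 ] tri [array([ 0.6395, -0.0687,  0.1337]), np.float64(0.0013)]
blue [280.6 151.7] [266 138  34  30 412] [280.5 182.9] [268 170  26  21 281] z127 [0.6516 0.058  0.127 ] tri [array([0.648 , 0.0573, 0.1281]), np.float64(0.0064)]
yellow [309.8 187. ] [297 174  26  27 538] [317.  171.7] [306 162  24  20 405] z127 [ 0.5796 -0.0038  0.127 ] tri [array([ 0.5784, -0.004 ,  0.1326]), np.float64(0.0005)]
[[ 0.948  0.318 -0.   ]
 [ 0.318 -0.948  0.001]
 [ 0.    -0.001 -1.   ]]
jar [ 0.639  -0.0072  0.05  ]
pan [ 0.535  -0.2962  0.074 ]
spare [0.5423 0.0727 0.046 ]
vials [ 0.537 -0.081  0.047]
side [0.664 0.395 0.014]
side [0.67  0.237 0.014]
side [0.373 0.22  0.014]
side [0.369 0.378 0.014]
```

View pics/crop.png

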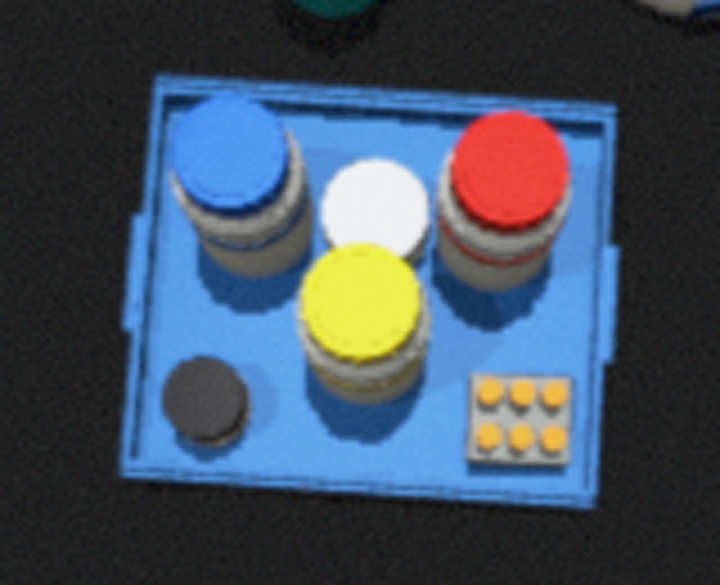

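The enlarged crop confirms the three caps around the white lid, with blue at crop (231,152), yellow at (361,300) and red at (510,168). Triangulated heights are about 0.133, which fits the caps. All grasps can use one yaw, with the fingers closing along the tray's y. Next I refine blue and the pan, and work out the first move.

```bash
python3 - <<'E'
from h import *
t,s=cam("top"),cam("side")
for n,p,z in [("blue",(281.2,153.8),.137),("red",(343,157.4),.137),("yellow",(310.1,186.8),.137),("jar",(313.3,166.7),.05)]: print(n,onz(t,p,z).round(4))
g=cv2.cvtColor(t["pixels"][170:300,390:500],cv2.COLOR_RGB2GRAY); g=cv2.resize(g,None,fx=4,fy=4,interpolation=cv2.INTER_CUBIC)
c=cv2.HoughCircles(g,cv2.HOUGH_GRADIENT,1.5,200,param1=80,param2=30,minRadius=90,maxRadius=140); print(c)
if c is not None:
    x,y,r=c[0,0]; p=(390+(x+.5)/4-.5,170+(y+.5)/4-.5); print("pan",p,onz(t,p,.074),(onz(t,(p[0]+r/4,p[1]),.074)-onz(t,p,.074)))
yaw=-.048; ya=Ro.from_matrix(np.c_[[np.cos(yaw),np.sin(yaw),0],[np.sin(yaw),-np.cos(yaw),0],[0,0,-1]])
st=manip.sense(); R=Ro.from_rotvec(st["ee_rot"]); print("turn deg",np.degrees((R.inv()*ya).as_rotvec()).round(2)); go([.578,-.004,.24])
E
```

```text
blue [0.6445 0.0555 0.137 ]
red [ 0.6401 -0.0693  0.137 ]
yellow [ 0.5783 -0.0047  0.137 ]
jar [ 0.6397 -0.0078  0.05  ]
[[[210.75 185.25 118.8 ]
  [192.75 435.75 139.05]]]
pan (np.float32(442.3125), np.float32(215.9375)) [ 0.53282931 -0.2882138   0.074     ] [ 0.00153571 -0.06382789  0.        ]
turn deg [-2.00e-02  0.00e+00  2.13e+01]
d_tool mm [ 546.7 -462.2   -8.7]
```

move_arm(
  plan=[
    [0,0,1,8,-7,0,1],
    [0,0,3,30,-25,0,1],
    [0,0,5.5,58,-49,-1,1],
    [0,0,8,88,-75,-1,1],
    [0,0,11,120,-101,-2,1],
    [0,0,13.5,150,-127,-2,1],
    [0,0,16,182,-154,-3,1],
    [0,0,18.5,214,-181,-3,1],
    [0,0,20.5,245,-207,-4,1],
    [0,0,21.3,274,-231,-4,1],
  ],
)

```text
clock: 1.3
tcp_pos: [0.3936, -0.3077, 0.2355]
ee_rot: [3.141, -0.079, 0.001]
force: [0.4, -0.5, 0.1]
grip_width: 0.0855
grip_force: 0.0
```

move_arm(
  plan=[
    [0,0,0,20,-36,0,1],
    [0,0,0,40,-74,0,1],
    [0,0,0,60,-111,0,1],
    [0,0,0,80,-148,0,1],
    [0,0,0,100,-185,-1,1],
    [0,0,0,120,-221,-2,1],
    [0,0,0,140,-257,-3,1],
    [0,0,0,158,-289,-4,1],
    [0,0,0,168,-308,-4,1],
    [0,0,0,171,-315,-4,1],
  ],
)

```text
clock: 2.3
tcp_pos: [0.5795, -0.0012, 0.2392]
ee_rot: [-3.14, 0.073, -0.0]
force: [-0.1, -0.6, -0.0]
grip_width: 0.0852
grip_force: 0.0
```

```bash
python3 - <<'E'
from h import *
t=cam("top"); cv2.imwrite("pics/a.png",cv2.resize(t["pixels"][100:260,220:500,::-1],None,fx=2.8,fy=2.8,interpolation=cv2.INTER_CUBIC))
s=manip.sense(); print(s["clock"],s["tcp_pos"],s["qvel"].round(3),Ro.from_rotvec(s["ee_rot"]).as_matrix().round(3).tolist()); go([.578,-.0045,.107])
E
```

```text
2.35 [ 0.57927352 -0.00138873  0.23918497] [-0.042 -0.014  0.026 -0.006 -0.004 -0.039] [[0.999, -0.047, 0.0], [-0.047, -0.999, 0.0], [0.0, -0.0, -1.0]]
d_tool mm [ -1.1   3.2 132.2]
```

View pics/a.png

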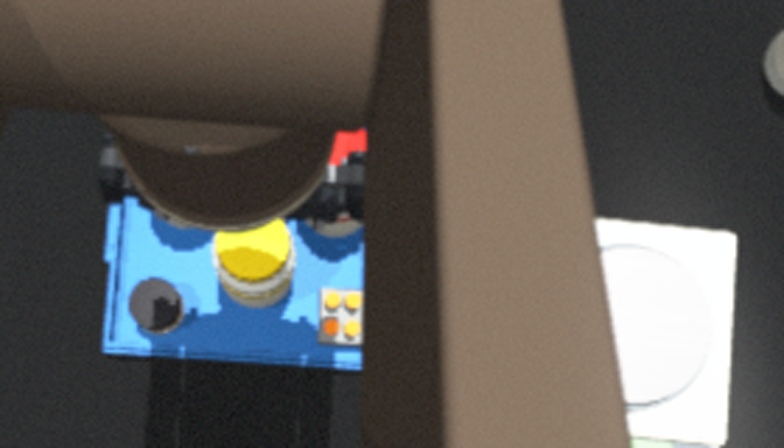

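The arm hides the top view of the caps, but the pan's visible edges put its centre at about (446,216). Descending over yellow.

move_arm(
  plan=[
    [0,0,0,0,0,10,1],
    [0,0,0,0,0,30,1],
    [0,0,0,0,0,50,1],
    [0,0,0,0,0,70,1],
    [0,0,0,0,0,90,1],
    [0,0,0,0,0,110,1],
    [0,0,0,0,0,125,1],
    [0,0,0,0,0,132,1],
    [0,0,0,0,0,132,1],
    [0,0,0,0,0,132,1],
  ],
  newtons=50,
)

```text
clock: 3.35
tcp_pos: [0.579, -0.0041, 0.1077]
ee_rot: [3.141, -0.076, 0.0]
force: [-0.2, 0.3, -0.5]
grip_width: 0.0858
grip_force: 0.0
```

```bash
python3 - <<'E'
from h import *
t=cam("side"); cv2.imwrite("pics/b.png",cv2.resize(t["pixels"][100:260,220:400,::-1],None,fx=3.7,fy=3.7,interpolation=cv2.INTER_CUBIC))
s=manip.sense(); print(s["tcp_pos"],s["force"].round(1)); go([.578,-.0045,.107])
E
```

```text
[ 0.57927104 -0.00394906  0.10797898] [0.3 0.1 1.4]
d_tool mm [-1.2  0.6  1. ]
```

View pics/b.png

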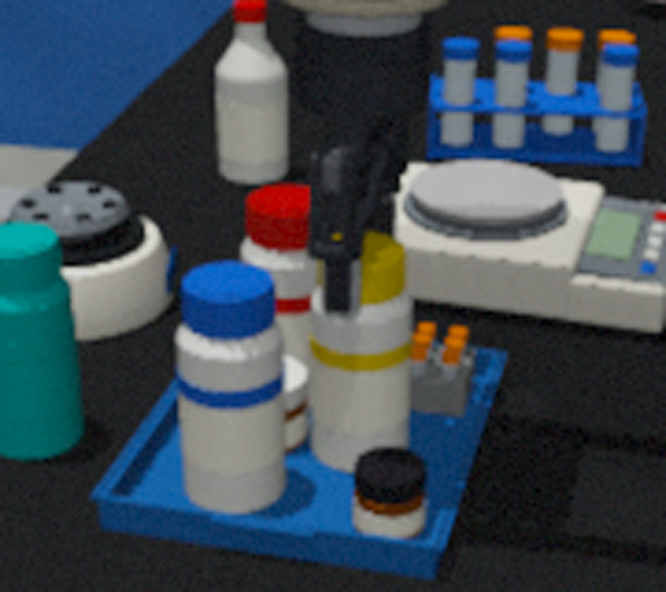

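The near fingertip shows at full pixel (312.2,183.8). I compare that with where the robot's own pose puts it.

```bash
python3 - <<'E'
from h import *
t=cam("side")
P=lambda p:cv2.projectPoints(np.array([p],float),t["rvec"],t["tvec"],t["mtx"],None)[0].ravel().round(1)
for y in (.039,.046,.053):
    for z in (.108,.121): print(y,z,P([.5793-.002,y,z]))
for p in ([.578,-.0045,.131],[.578,-.0045,.144]): print("cap",P(p))
for x in (-26,26): print(P([.578+x/1000,-.0045,.131]))
E
```

```text
0.039 0.108 [313.5 190.3]
0.039 0.121 [313.5 185. ]
0.046 0.108 [312.8 191.8]
0.046 0.121 [312.9 186.4]
0.053 0.108 [312.2 193.3]
0.053 0.121 [312.2 187.9]
cap [317.1 172.3]
cap [317.2 166.9]
[328.7 173.4]
[305.7 171.2]
```

move_arm(
  plan=[
    [0,0,0,-1,0.5,1,1],
    [0,0,0,-1,0.5,1,0.85],
    [0,0,0,-1,0.5,1,0.75],
    [0,0,0,-1,0.5,1,0.7],
    [0,0,0,-1,0.5,1,0.65],
    [0,0,0,-1,0.5,1,0.6],
    [0,0,0,-1,0.5,1,0.5],
    [0,0,0,-1,0.5,1,0.45],
    [0,0,0,-1,0.5,1,0.4],
    [0,0,0,-1,0.5,1,0.4],
  ],
  newtons=50,
)

```text
clock: 4.45
tcp_pos: [0.5783, -0.0044, 0.1071]
ee_rot: [3.14, -0.075, 0.001]
force: [-3.3, -3.2, 12.6]
grip_width: 0.0549
grip_force: 44.8
```

```bash
python3 - <<'E'
from h import *
s=cam("side"); st=manip.sense(); print(st["tcp_pos"],st["grip_width"],st["grip_force"],st["force"].round(1),st["moment"].round(2))
m=mask(s,"yellow",(302,160,332,187)); a,b=blob(m); print(a,b)
print("was: 317.0 171.7")
go([.434,.303,.24])
E
```

```text
[ 0.5782191  -0.00434909  0.10704757] 0.05469431234463309 44.797827719303314 [-3.5 -3.3 13.2] [-0.83  0.61  0.01]
[323.65771812 172.31543624] [319 163  10  19 149]
was: 317.0 171.7
d_tool mm [-158.6 -300.1 -133.2]
```

Width is 54.7 mm instead of 52, with 13 N upward, so the tips are riding on the shoulder. I'll reopen slightly, rise 7 mm and close again.

move_arm(
  plan=[
    [0,0,0,0,0,0,0.8],
    [0,0,0,0,0,-3,0.85],
    [0,0,0,0,0,-7,0.85],
    [0,0,0,0,0,-7,0.75],
    [0,0,0,0,0,-7,0.65],
    [0,0,0,0,0,-7,0.55],
    [0,0,0,0,0,-7,0.5],
    [0,0,0,0,0,-7,0.45],
    [0,0,0,0,0,-7,0.4],
    [0,0,0,0,0,-7,0.4],
  ],
)

```text
clock: 5.5
tcp_pos: [0.5782, -0.0041, 0.1137]
ee_rot: [3.141, -0.075, 0.001]
force: [-1.1, -0.7, 8.0]
grip_width: 0.0509
grip_force: 51.1
```

```bash
python3 - <<'E'
from h import *
s=cam("side"); st=manip.sense(); print(st["tcp_pos"],st["grip_width"],st["grip_force"],st["force"].round(1),st["moment"].round(2))
cv2.imwrite("pics/c.png",cv2.resize(s["pixels"][100:260,220:400,::-1],None,fx=3.7,fy=3.7,interpolation=cv2.INTER_CUBIC))
go([.434,.303,.24])
E
```

```text
[ 0.57822618 -0.00406538  0.11365969] 0.05086127219787327 51.10872856006608 [-0.4 -0.5  7. ] [0.11 0.22 0.04]
d_tool mm [-158.7 -299.8 -126.4]
```

View pics/c.png

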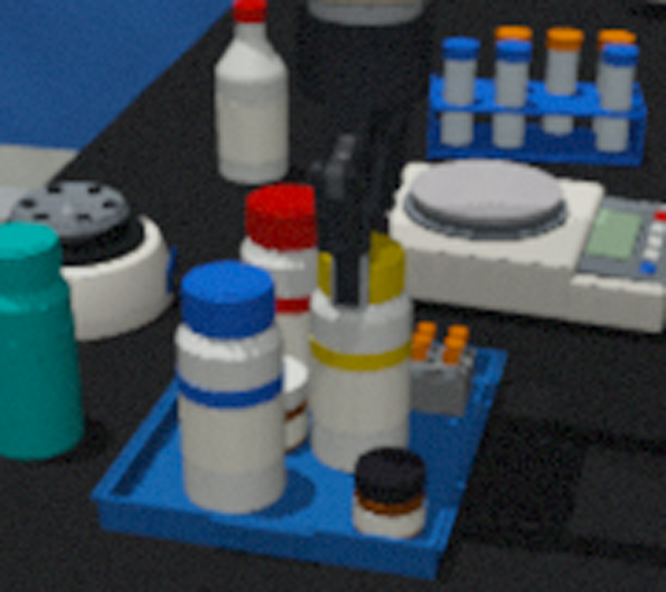

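move_arm(
  plan=[
    [0,0,0,0,0,-6,0.4],
    [0,0,0,0,0,-25,0.4],
    [0,0,0,0,0,-50,0.4],
    [0,0,0,0,0,-75,0.4],
    [0,0,0,0,0,-100,0.4],
    [0,0,0,0,0,-118,0.4],
    [0,0,0,-5,-9,-125,0.4],
    [0,0,0,-17,-32,-126,0.4],
    [0,0,0,-33,-62,-126,0.4],
    [0,0,0,-49,-92,-126,0.4],
  ],
)

```text
clock: 6.55
tcp_pos: [0.532, 0.0914, 0.2386]
ee_rot: [3.141, -0.077, -0.002]
force: [-0.0, 0.5, -3.0]
grip_width: 0.0507
grip_force: 52.9
```

move_arm(
  plan=[
    [0,0,0,-15,-29,0,0.4],
    [0,0,0,-31,-58,0,0.4],
    [0,0,0,-46,-88,0,0.4],
    [0,0,0,-62,-117,0,0.4],
    [0,0,0,-78,-147,0,0.4],
    [0,0,0,-92,-174,0,0.4],
    [0,0,0,-102,-194,0,0.4],
    [0,0,0,-108,-205,0,0.4],
    [0,0,0,-109.5,-208,0,0.4],
    [0,0,0,-109.5,-208,0,0.4],
  ],
)

```text
clock: 7.55
tcp_pos: [0.4337, 0.3031, 0.239]
ee_rot: [3.14, -0.074, -0.001]
force: [0.8, -1.5, -1.8]
grip_width: 0.0504
grip_force: 52.9
```

```bash
python3 - <<'E'
from h import *
s=cam("side"); st=manip.sense(); print(st["clock"],st["tcp_pos"],st["grip_width"],st["grip_force"],st["force"].round(1))
cv2.imwrite("pics/d.png",s["pixels"][:,:,::-1])
t=cam("top"); cv2.imwrite("pics/d2.png",t["pixels"][:,:,::-1])
go([.434,.303,.1145])
E
```

```text
7.6 [0.43407631 0.30264038 0.23906267] 0.050693791315285675 52.91080180442805 [-0.3  0.5 -1.8]
d_tool mm [ -0.3  -0.6 124.6]
```

View pics/d.png

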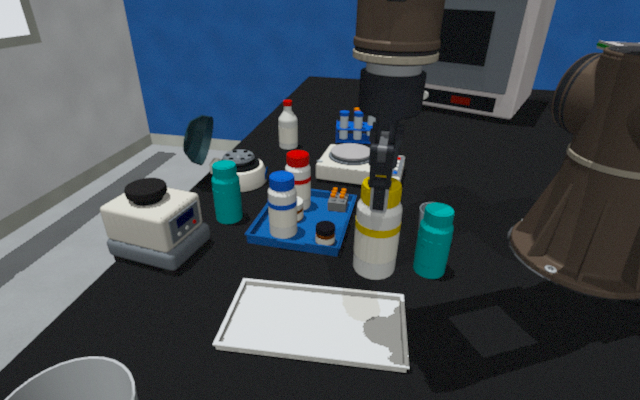

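View pics/d2.png

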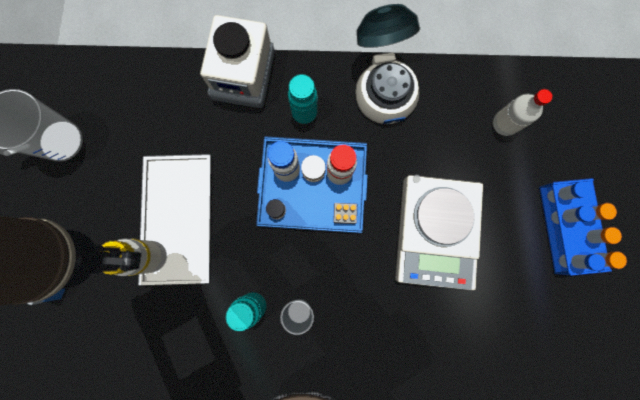

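The bottle hangs upright over the near end of the side tray, and the rest is undisturbed. Lowering it, releasing and rising.

move_arm(
  plan=[
    [0,0,0,0,0,8,0.4],
    [0,0,0,0,0,28,0.4],
    [0,0,0,0,0,50,0.4],
    [0,0,0,0,0,72,0.4],
    [0,0,0,0,0,92,0.4],
    [0,0,0,0,0,107,0.4],
    [0,0,0,0,0,116,0.4],
    [0,0,0,0,0,121,0.4],
    [0,0,0,0,0,124,0.4],
    [0,0,0,0,0,125,0.4],
  ],
)

```text
clock: 8.65
tcp_pos: [0.4343, 0.3032, 0.1144]
ee_rot: [-3.14, 0.076, -0.001]
force: [0.4, -1.4, -2.3]
grip_width: 0.0507
grip_force: 52.9
```

move_arm(
  plan=[
    [0,0,0,0,0,0.5,0.4],
    [0,0,0,0,0,0.5,0.6],
    [0,0,0,0,0,0.5,0.75],
    [0,0,0,0,0,0.5,0.9],
    [0,0,0,0,0,0,1],
    [0,0,0,0,0,-15,1],
    [0,0,0,0,0,-45,1],
    [0,0,0,0,0,-80,1],
    [0,0,0,0,0,-110,1],
    [0,0,0,0,0,-125,1],
  ],
)

```text
clock: 9.65
tcp_pos: [0.4349, 0.3038, 0.2421]
ee_rot: [-3.139, 0.075, -0.005]
force: [0.9, 0.4, 0.4]
grip_width: 0.0855
grip_force: 0.0
```

```bash
python3 - <<'E'
from h import *
t,s=cam("top"),cam("side"); st=manip.sense(); print(st["clock"],st["tcp_pos"],st["grip_width"],st["force"].round(1))
b,sb=blob(mask(s,"yellow",(340,180,460,360))); print(b,sb,onz(s,b,.131))
g=cv2.cvtColor(t["pixels"],cv2.COLOR_RGB2HSV)[150:184,298:328]; m=((g[:,:,1]<60)&(g[:,:,2]>180)).astype(np.uint8); a,sa=blob(m); p=a+[298,150]; print("jar",p,sa,onz(t,p,.048))
go([.6445,.0555,.24]); go([.6445,.0555,.1137])
E
```

```text
9.75 [0.43513515 0.30388346 0.24167856] 0.08557001445320535 [ 0.2  0.5 -0.6]
[372.85459662 265.40900563] [ 355  248   37   36 1066] [0.43391404 0.30105711 0.131     ]
jar [312.74473068 166.49180328] [  3   5  24  24 427] [ 0.64057278 -0.00653432  0.048     ]
d_tool mm [221.  238.1   1.9]
d_tool mm [220.6 238.4 128.2]
```

move_arm(
  plan=[
    [0,0,0,11,12,0,1],
    [0,0,0,37,40,0,1],
    [0,0,0,66,71,0,1],
    [0,0,0,95,102,0,1],
    [0,0,0,124,134,0,1],
    [0,0,0,153,165,0,1],
    [0,0,0,182,196,0,1],
    [0,0,0,205,221,0,1],
    [0,0,0,217,234,1,1],
    [0,0,0,220.5,238,1,1],
  ],
)

```text
clock: 10.75
tcp_pos: [0.6432, 0.0536, 0.2369]
ee_rot: [3.14, -0.078, -0.002]
force: [0.3, 0.7, 0.3]
grip_width: 0.0852
grip_force: 0.0
```

move_arm(
  plan=[
    [0,0,0,0,0,10,1],
    [0,0,0,0,0,35,1],
    [0,0,0,0,0,60,1],
    [0,0,0,0,0,85,1],
    [0,0,0,0,0,108,1],
    [0,0,0,0,0,121,1],
    [0,0,0,0,0,126,1],
    [0,0,0,0,0,126,1],
    [0,0,0,0,0,126,1],
    [0,0,0,0,0,126,1],
  ],
)

```text
clock: 11.75
tcp_pos: [0.6435, 0.055, 0.1134]
ee_rot: [-3.141, 0.075, -0.003]
force: [0.9, -0.4, 0.8]
grip_width: 0.0853
grip_force: 0.0
```

```bash
python3 - <<'E'
from h import *
s=cam("side"); st=manip.sense(); print(st["clock"],st["tcp_pos"],st["grip_width"],st["force"].round(1))
cv2.imwrite("pics/e.png",cv2.resize(s["pixels"][100:260,220:400,::-1],None,fx=3.7,fy=3.7,interpolation=cv2.INTER_CUBIC))
go([.6445,.0555,.1137])
E
```

```text
11.8 [0.64341072 0.05495505 0.11326028] 0.08510419232623176 [-0.7 -0.5  0.3]
d_tool mm [ 1.1 -0.6 -0.4]
```

View pics/e.png

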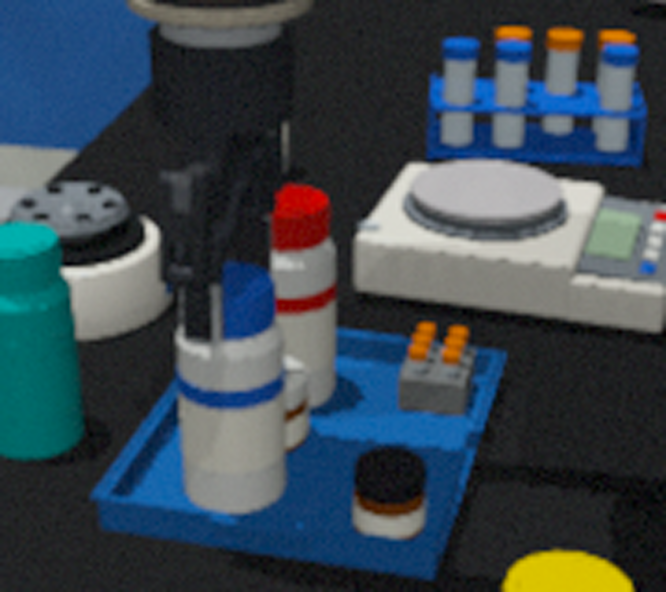

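Blue is well between the fingers. Closing.

move_arm(
  plan=[
    [0,0,0,0.5,-0.5,-0.5,0.9],
    [0,0,0,0.5,-0.5,-0.5,0.75],
    [0,0,0,0.5,-0.5,-0.5,0.65],
    [0,0,0,0.5,-0.5,-0.5,0.55],
    [0,0,0,0.5,-0.5,-0.5,0.5],
    [0,0,0,0.5,-0.5,-0.5,0.45],
    [0,0,0,0.5,-0.5,-0.5,0.4],
    [0,0,0,0.5,-0.5,-0.5,0.4],
    [0,0,0,0.5,-0.5,-0.5,0.4],
    [0,0,0,0.5,-0.5,-0.5,0.4],
  ],
)

```text
clock: 12.8
tcp_pos: [0.6436, 0.0554, 0.1133]
ee_rot: [-3.141, 0.075, -0.001]
force: [-0.4, 0.3, 5.6]
grip_width: 0.0506
grip_force: 51.6
```

```bash
python3 - <<'E'
from h import *
st=manip.sense(); print(st["clock"],st["tcp_pos"],st["grip_width"],st["grip_force"],st["force"].round(1))
go([.519,.3075,.24])
E
```

```text
12.8 [0.64363742 0.05537111 0.11325577] 0.05061946945341329 51.62028807098977 [-0.4  0.3  5.6]
d_tool mm [-136.5 -245.9 -126.8]
```

move_arm(
  plan=[
    [0,0,0,0,0,-6,0.4],
    [0,0,0,0,0,-25,0.4],
    [0,0,0,0,0,-50,0.4],
    [0,0,0,0,0,-75,0.4],
    [0,0,0,0,0,-100,0.4],
    [0,0,0,-3,-6,-119,0.4],
    [0,0,0,-12,-22,-126,0.4],
    [0,0,0,-26,-47,-127,0.4],
    [0,0,0,-41,-74,-127,0.4],
    [0,0,0,-56,-101,-127,0.4],
  ],
)

```text
clock: 13.8
tcp_pos: [0.5907, 0.1604, 0.2392]
ee_rot: [3.141, -0.076, -0.002]
force: [1.0, 0.1, -2.2]
grip_width: 0.0506
grip_force: 52.7
```

move_arm(
  plan=[
    [0,0,0,-15,-27,0,0.4],
    [0,0,0,-30,-54,0,0.4],
    [0,0,0,-45,-81,0,0.4],
    [0,0,0,-59,-107,0,0.4],
    [0,0,0,-71,-128,0,0.4],
    [0,0,0,-78,-141,0,0.4],
    [0,0,0,-80.5,-145,0,0.4],
    [0,0,0,-80.5,-145,0,0.4],
    [0,0,0,-80.5,-145,10,0.4],
    [0,0,0,-80.5,-145,30,0.4],
  ],
)

```text
clock: 14.8
tcp_pos: [0.5202, 0.3071, 0.2101]
ee_rot: [-3.14, 0.077, -0.004]
force: [0.1, 0.7, -3.3]
grip_width: 0.0507
grip_force: 52.7
```

```bash
python3 - <<'E'
from h import *
st=manip.sense(); print(st["clock"],st["tcp_pos"],st["grip_width"],st["grip_force"],st["force"].round(1))
go([.519,.3075,.1135])
E
```

```text
14.8 [0.52016629 0.3071133  0.21014997] 0.05067742775773173 52.68830953791621 [ 0.1  0.7 -3.3]
d_tool mm [-1.4 -0.2 96.6]
```

move_arm(
  plan=[
    [0,0,0,-1,0,20,0.4],
    [0,0,0,-1,0,42,0.4],
    [0,0,0,-1,0,64,0.4],
    [0,0,0,-1,0,80,0.4],
    [0,0,0,-1,0,90,0.4],
    [0,0,0,-1,0,94,0.4],
    [0,0,0,-1,0,96,0.4],
    [0,0,0,-1,0,96.5,0.4],
    [0,0,0,-1,0,96.5,0.4],
    [0,0,0,-1,0,96.5,0.5],
  ],
)

```text
clock: 15.8
tcp_pos: [0.5181, 0.3079, 0.1139]
ee_rot: [-3.14, 0.075, -0.001]
force: [-0.6, -0.4, -2.2]
grip_width: 0.0513
grip_force: 52.7
```

move_arm(
  plan=[
    [0,0,0,0,0,0,0.6],
    [0,0,0,0,0,0,0.75],
    [0,0,0,0,0,0,0.9],
    [0,0,0,0,0,0,1],
    [0,0,0,0,0,-1,1],
    [0,0,0,0,0,-15,1],
    [0,0,0,0,0,-45,1],
    [0,0,0,0,0,-80,1],
    [0,0,0,0,0,-112,1],
    [0,0,0,0,0,-127,1],
  ],
)

```text
clock: 16.8
tcp_pos: [0.5189, 0.3083, 0.2446]
ee_rot: [-3.139, 0.075, -0.006]
force: [-0.3, 0.6, -0.8]
grip_width: 0.0852
grip_force: 0.0
```

```bash
python3 - <<'E'
from h import *
s=cam("side"); st=manip.sense(); print(st["clock"],st["tcp_pos"],st["grip_width"],st["force"].round(1))
b,sb=blob(mask(s,"blue",(290,180,360,300))); print(b,sb,onz(s,b,.131))
b,sb=blob(mask(s,"yellow",(340,180,460,360))); print(b,sb,onz(s,b,.131))
b,sb=blob(mask(s,"red",(284,148,312,172))); print(b,sb,"was 297.2 157.8")
go([.640,-.069,.24])
E
```

```text
16.85 [0.51946267 0.30859421 0.24591724] 0.08540672833484561 [1.8 1.2 1.9]
[318.64059197 265.86469345] [299 250  36  28 473] [0.51313889 0.31868414 0.131     ]
[372.81529851 265.38619403] [ 355  248   37   36 1072] [0.43397556 0.30101457 0.131     ]
[289.8559322  157.77966102] [286 150   8  17 118] was 297.2 157.8
d_tool mm [138.5 371.4   5.5]
```

move_arm(
  plan=[
    [0,0,0,6,15,0,1],
    [0,0,0,20,53,0,1],
    [0,0,0,36,97,0,1],
    [0,0,0,53,141,0,1],
    [0,0,0,69,185,0,1],
    [0,0,0,85,228,0,1],
    [0,0,0,101,271,0,1],
    [0,0,0,117,314,0,1],
    [0,0,0,130,349,0,1],
    [0,0,0,138,371,0,1],
  ],
)

```text
clock: 17.85
tcp_pos: [0.6377, -0.0733, 0.2397]
ee_rot: [3.14, -0.078, -0.002]
force: [0.5, 0.5, 0.1]
grip_width: 0.0854
grip_force: 0.0
```

move_arm(
  plan=[
    [0,0,0,0,0,0,1],
    [0,0,0,0,0,10,1],
    [0,0,0,0,0,35,1],
    [0,0,0,0,0,60,1],
    [0,0,0,0,0,85,1],
    [0,0,0,0,0,108,1],
    [0,0,0,0,0,121,1],
    [0,0,0,0,0,126,1],
    [0,0,0,0,0,126,1],
    [0,0,0,0,0,126,1],
  ],
)

```text
clock: 18.85
tcp_pos: [0.6384, -0.0693, 0.1151]
ee_rot: [3.141, -0.075, 0.002]
force: [-0.1, -0.9, 0.1]
grip_width: 0.0853
grip_force: 0.0
```

```bash
python3 - <<'E'
from h import *
s=cam("side"); st=manip.sense(); print(st["clock"],st["tcp_pos"],st["grip_width"],st["force"].round(1))
cv2.imwrite("pics/f.png",cv2.resize(s["pixels"][100:320,220:440,::-1],None,fx=2.7,fy=2.7,interpolation=cv2.INTER_CUBIC))
go([.6395,-.069,.1135])
E
```

```text
18.9 [ 0.63851861 -0.06947399  0.11533506] 0.0854099896500109 [-0.7  0.1  0.6]
d_tool mm [ 1.  -0.5  1.8]
```

View pics/f.png

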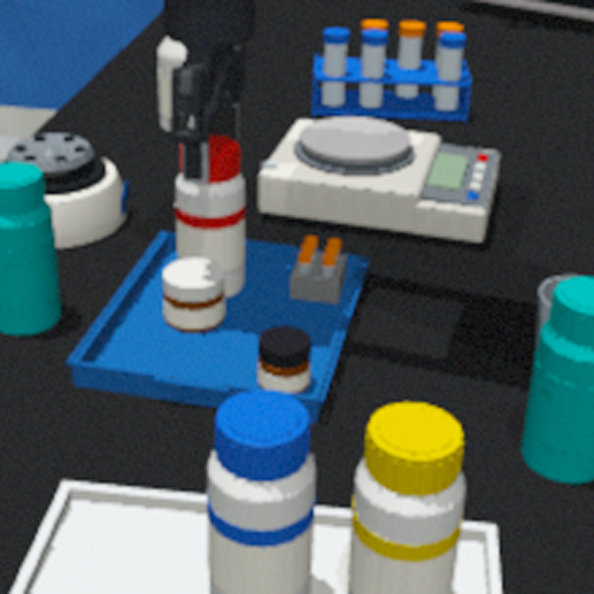

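Blue and yellow stand upright in the side tray, and red sits between the fingers. Closing.

move_arm(
  plan=[
    [0,0,0,0.5,-0.5,1.5,0.9],
    [0,0,0,0.5,-0.5,1.5,0.75],
    [0,0,0,0.5,-0.5,1.5,0.65],
    [0,0,0,0.5,-0.5,1.5,0.55],
    [0,0,0,0.5,-0.5,1.5,0.5],
    [0,0,0,0.5,-0.5,1.5,0.45],
    [0,0,0,0.5,-0.5,1.5,0.4],
    [0,0,0,0.5,-0.5,1.5,0.4],
    [0,0,0,0.5,-0.5,1.5,0.4],
    [0,0,0,0.5,-0.5,1.5,0.4],
  ],
)

```text
clock: 19.9
tcp_pos: [0.6386, -0.0691, 0.1134]
ee_rot: [3.141, -0.075, 0.001]
force: [-0.8, -0.5, 5.7]
grip_width: 0.0501
grip_force: 51.6
```

```bash
python3 - <<'E'
from h import *
st=manip.sense(); print(st["clock"],st["tcp_pos"],st["grip_width"],st["grip_force"],st["force"].round(1))
go([.604,.311,.24])
E
```

```text
19.9 [ 0.63863883 -0.06907429  0.11335511] 0.05012848873509712 51.64655174128711 [-0.8 -0.5  5.7]
d_tool mm [ -52.7 -378.  -126.7]
```

move_arm(
  plan=[
    [0,0,0,0,0,-6,0.4],
    [0,0,0,0,0,-25,0.4],
    [0,0,0,0,0,-50,0.4],
    [0,0,0,0,0,-75,0.4],
    [0,0,0,0,0,-100,0.4],
    [0,0,0,-1,-8,-119,0.4],
    [0,0,0,-4,-27,-126,0.4],
    [0,0,0,-8,-57,-127,0.4],
    [0,0,0,-13,-90,-127,0.4],
    [0,0,0,-17,-123,-127,0.4],
  ],
)

```text
clock: 20.9
tcp_pos: [0.6263, 0.0566, 0.2393]
ee_rot: [-3.141, 0.076, 0.002]
force: [-0.1, 0.6, -2.9]
grip_width: 0.0507
grip_force: 52.5
```

move_arm(
  plan=[
    [0,0,0,-5,-34,0,0.4],
    [0,0,0,-10,-69,0,0.4],
    [0,0,0,-15,-104,0,0.4],
    [0,0,0,-20,-139,0,0.4],
    [0,0,0,-25,-174,0,0.4],
    [0,0,0,-30,-207,0,0.4],
    [0,0,0,-34,-235,0,0.4],
    [0,0,0,-36,-251,0,0.4],
    [0,0,0,-36,-255,4,0.4],
    [0,0,0,-36,-255,14,0.4],
  ],
)

```text
clock: 21.9
tcp_pos: [0.6036, 0.3116, 0.2256]
ee_rot: [-3.141, 0.074, -0.001]
force: [0.1, -0.6, -2.5]
grip_width: 0.0506
grip_force: 52.6
```

```bash
python3 - <<'E'
from h import *
st=manip.sense(); print(st["clock"],st["tcp_pos"],st["grip_width"],st["grip_force"],st["force"].round(1))
go([.604,.311,.1136])
E
```

```text
21.9 [0.60359003 0.31158151 0.22563362] 0.050638008378803126 52.582763261161745 [ 0.1 -0.6 -2.5]
d_tool mm [  0.4   0.6 112. ]
```

move_arm(
  plan=[
    [0,0,0,0,0,20,0.4],
    [0,0,0,0,0,44,0.4],
    [0,0,0,0,0,68,0.4],
    [0,0,0,0,0,90,0.4],
    [0,0,0,0,0,103,0.4],
    [0,0,0,0,0,108,0.4],
    [0,0,0,0,0,111,0.4],
    [0,0,0,0,0,112,0.4],
    [0,0,0,0,0,112,0.4],
    [0,0,0,0,0,112,0.5],
  ],
)

```text
clock: 22.9
tcp_pos: [0.604, 0.3113, 0.1146]
ee_rot: [-3.14, 0.075, -0.002]
force: [0.1, 0.2, -2.6]
grip_width: 0.0507
grip_force: 52.6
```

move_arm(
  plan=[
    [0,0,0,0,0,0,0.6],
    [0,0,0,0,0,0,0.75],
    [0,0,0,0,0,0,0.9],
    [0,0,0,0,0,0,1],
    [0,0,0,0,0,-1,1],
    [0,0,0,0,0,-15,1],
    [0,0,0,0,0,-40,1],
    [0,0,0,0,0,-60,1],
    [0,0,0,0,0,-66,1],
    [0,0,0,0,0,-67,1],
  ],
)

```text
clock: 23.9
tcp_pos: [0.6042, 0.3113, 0.1823]
ee_rot: [-3.14, 0.075, -0.003]
force: [-0.8, 0.2, -0.5]
grip_width: 0.0858
grip_force: 0.0
```

```bash
python3 - <<'E'
from h import *
s,t=cam("side"),cam("top"); st=manip.sense(); print(st["clock"],st["tcp_pos"],st["grip_width"],st["force"].round(1))
g=cv2.cvtColor(t["pixels"],cv2.COLOR_RGB2HSV)[150:184,298:328]; m=((g[:,:,1]<60)&(g[:,:,2]>180)).astype(np.uint8); a,sa=blob(m); p=a+[298,150]; print("jar",p,sa,onz(t,p,.048))
cv2.imwrite("pics/g.png",np.vstack([t["pixels"][100:320],s["pixels"][130:370]])[:,:,::-1])
go([.640,-.0068,.17])
E
```

```text
24.0 [0.60335956 0.31092401 0.18053405] 0.0855144330389322 [-0.7  0.6  0.4]
jar [312.7268623  166.47404063] [  3   5  24  24 443] [ 0.64061276 -0.00649291  0.048     ]
d_tool mm [ 51.8 315.6  10.6]
```

View pics/g.png

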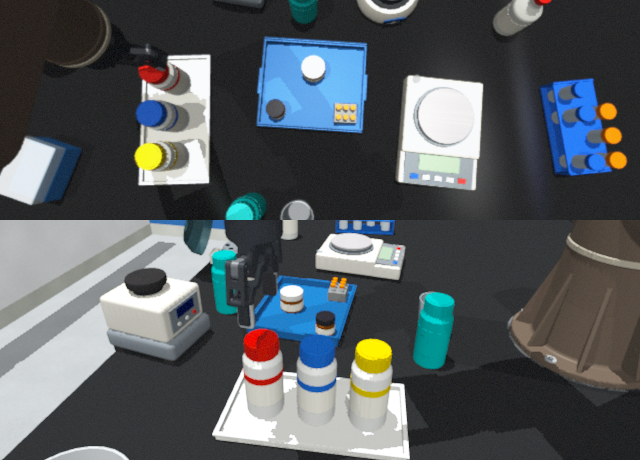

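All three bottles wait upright in the side tray, and the jar is free at (313,166). Going to the jar.

move_arm(
  plan=[
    [0,0,0,2,10,0,1],
    [0,0,0,7,40,1,1],
    [0,0,0,13,78,3,1],
    [0,0,0,19,117,5,1],
    [0,0,0,25,156,7,1],
    [0,0,0,32,195,8,1],
    [0,0,0,39,234,9,1],
    [0,0,0,45,272,10,1],
    [0,0,0,50,301,10,1],
    [0,0,0,52,315.5,10,1],
  ],
)

```text
clock: 25.0
tcp_pos: [0.6399, -0.0096, 0.1699]
ee_rot: [3.14, -0.079, -0.002]
force: [0.1, 0.4, 0.2]
grip_width: 0.0853
grip_force: 0.0
```

move_arm(
  plan=[
    [0,0,0,0,0,0,1],
    [0,0,0,0,0,15,1],
    [0,0,0,0,0,40,1],
    [0,0,0,0,0,65,1],
    [0,0,0,0,0,90,1],
    [0,0,0,0,0,100,1],
    [0,0,0,0,0,100,1],
    [0,0,0,0,0,100,1],
    [0,0,0,0,0,100,1],
    [0,0,0,0,0,100,1],
  ],
)

```text
clock: 26.0
tcp_pos: [0.6411, -0.0065, 0.0719]
ee_rot: [3.141, -0.075, 0.003]
force: [0.4, -0.5, -0.1]
grip_width: 0.0856
grip_force: 0.0
```

```bash
python3 - <<'E'
from h import *
st=manip.sense(); print(st["clock"],st["tcp_pos"],st["grip_width"],st["force"].round(1)); go([.6405,-.0065,.012])
E
```

```text
26.0 [ 0.6410637  -0.00648012  0.07188227] 0.08555192249756141 [ 0.4 -0.5 -0.1]
d_tool mm [-0.7  0.  59.9]
```

move_arm(
  plan=[
    [0,0,0,-0.5,0,12,1],
    [0,0,0,-0.5,0,27,1],
    [0,0,0,-0.5,0,42,1],
    [0,0,0,-0.5,0,54,1],
    [0,0,0,-0.5,0,59,1],
    [0,0,0,-0.5,0,59.5,1],
    [0,0,0,-0.5,0,59.5,0.9],
    [0,0,0,-0.5,0,59.5,0.8],
    [0,0,0,-0.5,0,59.5,0.7],
    [0,0,0,-0.5,0,59.5,0.6],
  ],
  newtons=30,
)

```text
clock: 27.0
tcp_pos: [0.6403, -0.0065, 0.012]
ee_rot: [3.141, -0.075, 0.001]
force: [-0.3, -1.0, 3.1]
grip_width: 0.0533
grip_force: 31.0
```

move_arm(
  plan=[
    [0,0,0,0,0,0,0.55],
    [0,0,0,0,0,0,0.5],
    [0,0,0,0,0,0,0.45],
    [0,0,0,0,0,0,0.4],
    [0,0,0,0,0,0,0.4],
    [0,0,0,0,0,0,0.4],
    [0,0,0,0,0,-2,0.4],
    [0,0,0,0,0,-8,0.4],
    [0,0,0,0,0,-18,0.4],
    [0,0,0,0,0,-30,0.4],
  ],
)

```text
clock: 28.0
tcp_pos: [0.6398, -0.0065, 0.0421]
ee_rot: [-3.141, 0.075, 0.001]
force: [-0.0, 0.2, -1.3]
grip_width: 0.0532
grip_force: 31.8
```

```bash
python3 - <<'E'
from h import *
s=cam("side"); st=manip.sense(); print(st["clock"],st["tcp_pos"],st["grip_width"],st["grip_force"],st["force"].round(1)); go([.534,-.2955,.145])
cv2.imwrite("pics/i.png",cv2.resize(s["pixels"][100:260,220:420,::-1],None,fx=3.5,fy=3.5,interpolation=cv2.INTER_CUBIC))
t=cam("top")
for p in [(416.8,215.5),(474.3,216),(446,187.3),(446,244)]: print(onz(t,p,.074).round(4))
E
```

```text
28.05 [ 0.64106342 -0.00656134  0.04425813] 0.05316778614789687 31.77694335579872 [ 1.4 -0.1  1. ]
d_tool mm [ -92.8  293.7 -101. ]
[ 0.5325 -0.2334  0.074 ]
[ 0.5343 -0.357   0.074 ]
[ 0.5954 -0.2975  0.074 ]
[ 0.4731 -0.2948  0.074 ]
```

View pics/i.png

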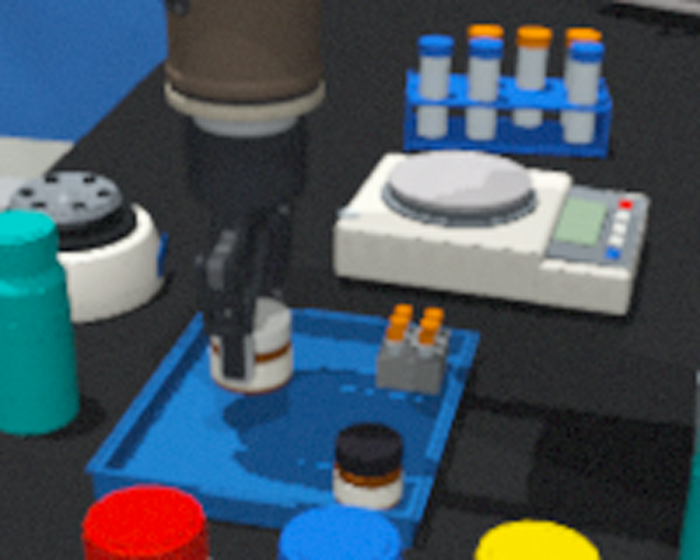

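The jar is held level just above the tray. Carrying it to the pan. The four edge rays give the centre (0.534,-0.295) and a diameter of about 122 mm, close to the given 120.

move_arm(
  plan=[
    [0,0,0,0,0,-20,0.4],
    [0,0,0,0,0,-45,0.4],
    [0,0,0,-2,6,-72,0.4],
    [0,0,0,-8,25,-92,0.4],
    [0,0,0,-17,54,-100,0.4],
    [0,0,0,-28,88,-101,0.4],
    [0,0,0,-39,123,-101,0.4],
    [0,0,0,-50,158,-101,0.4],
    [0,0,0,-61,193,-101,0.4],
    [0,0,0,-72,228,-101,0.4],
  ],
)

```text
clock: 29.1
tcp_pos: [0.5564, -0.2321, 0.1425]
ee_rot: [3.141, -0.075, 0.001]
force: [0.0, -0.5, -2.1]
grip_width: 0.0535
grip_force: 32.1
```

move_arm(
  plan=[
    [0,0,0,-9,29,0,0.4],
    [0,0,0,-16,51,0,0.4],
    [0,0,0,-20,63,0,0.4],
    [0,0,0,-21,66,0,0.4],
    [0,0,0,-21,66,2,0.4],
    [0,0,0,-21,66,10,0.4],
    [0,0,0,-21,66,22,0.4],
    [0,0,0,-21,66,32,0.4],
    [0,0,0,-21,66,40,0.4],
    [0,0,0,-21,66,42,0.4],
  ],
)

```text
clock: 30.1
tcp_pos: [0.5324, -0.295, 0.0987]
ee_rot: [-3.14, 0.075, 0.003]
force: [1.1, 0.1, -1.3]
grip_width: 0.0531
grip_force: 32.1
```

```bash
python3 - <<'E'
from h import *
s=cam("side"); st=manip.sense(); print(st["clock"],st["tcp_pos"],st["grip_width"],st["grip_force"],st["force"].round(1)); go([.534,-.2955,.0825])
print(onz(s,(351.9,150.9),.074))
E
```

```text
30.15 [ 0.53249815 -0.29525798  0.09907101] 0.05340630994663117 32.14113190770149 [ 0.   0.3 -1.3]
d_tool mm [ 1.5  0.2 16.6]
[ 0.53005998 -0.29203667  0.074     ]
```

move_arm(
  plan=[
    [0,0,0,0.5,0,6,0.4],
    [0,0,0,0.5,0,11,0.4],
    [0,0,0,0.5,0,14,0.4],
    [0,0,0,0.5,0,15.5,0.4],
    [0,0,0,0.5,0,16.5,0.4],
    [0,0,0,0.5,0,16.5,0.4],
    [0,0,0,0.5,0,16.5,0.5],
    [0,0,0,0.5,0,16.5,0.6],
    [0,0,0,0.5,0,16.5,0.7],
    [0,0,0,0.5,0,16.5,0.8],
  ],
)

```text
clock: 31.15
tcp_pos: [0.5335, -0.2958, 0.084]
ee_rot: [3.141, -0.075, 0.0]
force: [0.4, 0.4, -0.8]
grip_width: 0.0681
grip_force: 0.0
```

move_arm(
  plan=[
    [0,0,0,0,0,0,0.9],
    [0,0,0,0,0,0,1],
    [0,0,0,0,0,0,1],
    [0,0,0,0,0,-8,1],
    [0,0,0,0,0,-28,1],
    [0,0,0,0,0,-56,1],
    [0,0,0,0,0,-90,1],
    [0,0,0,0,0,-124,1],
    [0,0,0,0,0,-148,1],
    [0,0,0,0,0,-158,1],
  ],
)

```text
clock: 32.15
tcp_pos: [0.5343, -0.2963, 0.245]
ee_rot: [3.139, -0.075, 0.005]
force: [0.3, 0.4, 0.6]
grip_width: 0.0854
grip_force: 0.0
```

```bash
python3 - <<'E'
from h import *
s=cam("side"); st=manip.sense(); print(st["clock"],st["tcp_pos"],st["grip_width"],st["force"].round(1)); go([.604,.311,.24])
cv2.imwrite("pics/j.png",cv2.resize(s["pixels"][110:250,230:430,::-1],None,fx=3.5,fy=3.5,interpolation=cv2.INTER_CUBIC))
E
```

```text
32.2 [ 0.53444572 -0.2963642   0.24512999] 0.08525843489826852 [ 0.7 -0.3  2.1]
d_tool mm [  40.3 -610.     4. ]
```

View pics/j.png

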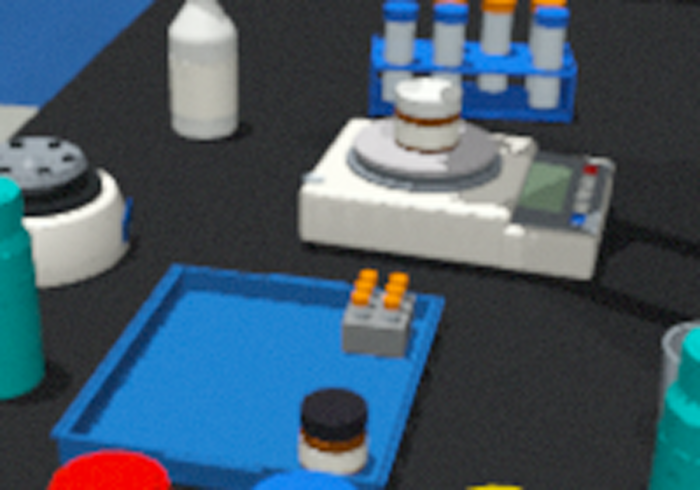

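The jar stands upright on the pan, near the middle. I'll check the centring from the top once the arm is clear. Going back for red.

move_arm(
  plan=[
    [0,0,0,1,-15,0,1],
    [0,0,0,4,-55,1,1],
    [0,0,0,7,-100,2,1],
    [0,0,0,10,-145,3,1],
    [0,0,0,13,-190,3,1],
    [0,0,0,16,-235,3,1],
    [0,0,0,19,-280,3,1],
    [0,0,0,22,-325,3,1],
    [0,0,0,25,-370,3,1],
    [0,0,0,28,-415,3,1],
  ],
)

```text
clock: 33.2
tcp_pos: [0.5799, 0.1199, 0.2371]
ee_rot: [3.14, -0.075, -0.004]
force: [0.1, -0.3, -0.4]
grip_width: 0.0854
grip_force: 0.0
```

move_arm(
  plan=[
    [0,0,0,3,-45,0,1],
    [0,0,0,6,-90,0,1],
    [0,0,0,9,-135,0,1],
    [0,0,0,11.5,-172,0,1],
    [0,0,0,12.5,-190,0,1],
    [0,0,0,12.5,-195,0,1],
    [0,0,0,12.5,-195,0,1],
    [0,0,0,12.5,-195,0,1],
    [0,0,0,12.5,-195,10,1],
    [0,0,0,12.5,-195,30,1],
  ],
)

```text
clock: 34.2
tcp_pos: [0.6041, 0.3108, 0.2095]
ee_rot: [-3.14, 0.077, -0.004]
force: [0.6, -0.1, -0.7]
grip_width: 0.0854
grip_force: 0.0
```

```bash
python3 - <<'E'
from h import *
t=cam("top"); st=manip.sense(); print(st["clock"],st["tcp_pos"]); go([.604,.3113,.1137])
im=t["pixels"][170:290,390:500]; cv2.imwrite("pics/k.png",cv2.resize(im[:,:,::-1],None,fx=5,fy=5,interpolation=cv2.INTER_CUBIC))
E
```

```text
34.25 [0.60211852 0.30987062 0.20508526]
d_tool mm [ 2.  -1.7 91.4]
```

View pics/k.png

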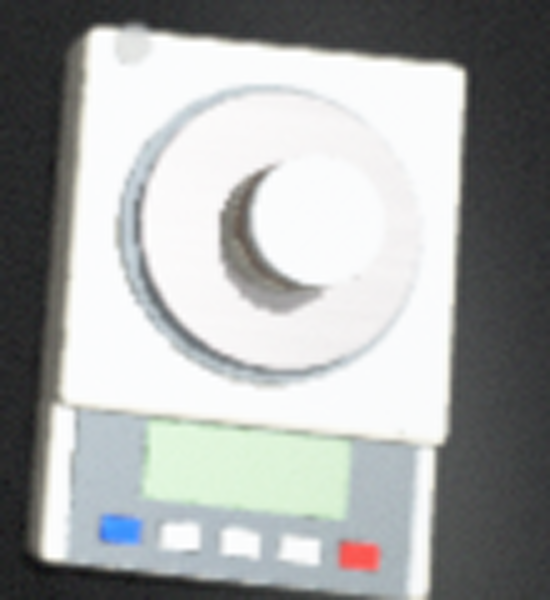

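In this top view the pan spans columns 137–422 and rows 87–373, so its centre is (280,230), and the lid is at (316,220). I convert both at their own heights.

```bash
python3 - <<'E'
from h import *
t=cam("top"); f=lambda x,y:((x+.5)/5-.5+390,(y+.5)/5-.5+170)
print(onz(t,f(280,230),.074),onz(t,f(316,220),.12)); go([.604,.3113,.1137])
E
```

```text
[ 0.53372733 -0.29529324  0.074     ] [ 0.53332585 -0.29431511  0.12      ]
d_tool mm [ 2.5 -1.7 92.3]
```

The jar is centred to about 1 mm. Descending on red.

move_arm(
  plan=[
    [0,0,0,1.5,-1,8,1],
    [0,0,0,1.5,-1,30,1],
    [0,0,0,1.5,-1,52,1],
    [0,0,0,1.5,-1,74,1],
    [0,0,0,1.5,-1,86,1],
    [0,0,0,1.5,-1,90,1],
    [0,0,0,1.5,-1,90,1],
    [0,0,0,1.5,-1,90,1],
    [0,0,0,1.5,-1,90,1],
    [0,0,0,1.5,-1,90,1],
  ],
)

```text
clock: 35.3
tcp_pos: [0.6051, 0.3127, 0.1197]
ee_rot: [-3.14, 0.075, -0.002]
force: [-0.6, 0.4, -0.4]
grip_width: 0.0855
grip_force: 0.0
```

```bash
python3 - <<'E'
from h import *
st=manip.sense(); print(st["clock"],st["tcp_pos"],st["force"].round(1)); go([.604,.3113,.1141])
E
```

```text
35.3 [0.60509469 0.31272586 0.11965006] [-0.6  0.4 -0.4]
d_tool mm [-1.   1.5  5.5]
```

move_arm(
  plan=[
    [0,0,0,-1,1.5,3,1],
    [0,0,0,-1,1.5,5.5,1],
    [0,0,0,-1,1.5,5.5,1],
    [0,0,0,-1,1.5,5.5,0.8],
    [0,0,0,-1,1.5,5.5,0.65],
    [0,0,0,-1,1.5,5.5,0.55],
    [0,0,0,-1,1.5,5.5,0.45],
    [0,0,0,-1,1.5,5.5,0.4],
    [0,0,0,-1,1.5,5.5,0.4],
    [0,0,0,-1,1.5,5.5,0.4],
  ],
  newtons=50,
)

```text
clock: 36.3
tcp_pos: [0.604, 0.3112, 0.1137]
ee_rot: [-3.14, 0.075, -0.001]
force: [0.6, 0.1, 6.0]
grip_width: 0.0506
grip_force: 52.6
```

```bash
python3 - <<'E'
from h import *
st=manip.sense(); print(st["clock"],st["tcp_pos"],st["grip_width"],st["grip_force"],st["force"].round(1)); go([.6386,-.0691,.24])
E
```

```text
36.3 [0.60396954 0.31118954 0.11365739] 0.05059179127159964 52.61139808630105 [0.6 0.1 6. ]
d_tool mm [  52.9  378.2 -126.4]
```

move_arm(
  plan=[
    [0,0,0,0,0,-6,0.4],
    [0,0,0,0,0,-25,0.4],
    [0,0,0,0,0,-50,0.4],
    [0,0,0,0,0,-75,0.4],
    [0,0,0,0,0,-100,0.4],
    [0,0,0,1,8,-119,0.4],
    [0,0,0,4,27,-126,0.4],
    [0,0,0,8,57,-126,0.4],
    [0,0,0,13,90,-126,0.4],
    [0,0,0,17,123,-126,0.4],
  ],
)

```text
clock: 37.3
tcp_pos: [0.6141, 0.1853, 0.2385]
ee_rot: [3.14, -0.075, -0.002]
force: [0.7, -0.7, -2.1]
grip_width: 0.0507
grip_force: 52.5
```

move_arm(
  plan=[
    [0,0,0,5,34,0,0.4],
    [0,0,0,10,69,0,0.4],
    [0,0,0,15,104,0,0.4],
    [0,0,0,20,139,0,0.4],
    [0,0,0,25,174,0,0.4],
    [0,0,0,30,207,0,0.4],
    [0,0,0,34,235,0,0.4],
    [0,0,0,36,251,0,0.4],
    [0,0,0,36,255,0,0.4],
    [0,0,0,36,255,0,0.4],
  ],
)

```text
clock: 38.3
tcp_pos: [0.6379, -0.0694, 0.2389]
ee_rot: [-3.14, 0.077, 0.001]
force: [0.2, -0.0, -1.7]
grip_width: 0.0506
grip_force: 52.6
```

move_arm(
  plan=[
    [0,0,0,0,0,8,0.4],
    [0,0,0,0,0,28,0.4],
    [0,0,0,0,0,50,0.4],
    [0,0,0,0,0,72,0.4],
    [0,0,0,0,0,92,0.4],
    [0,0,0,0,0,104,0.4],
    [0,0,0,0,0,109,0.4],
    [0,0,0,0,0,110,0.4],
    [0,0,0,0,0,110,0.4],
    [0,0,0,0,0,110,0.4],
  ],
)

```text
clock: 39.3
tcp_pos: [0.639, -0.069, 0.1302]
ee_rot: [3.141, -0.075, 0.002]
force: [-0.3, 0.1, -1.4]
grip_width: 0.0507
grip_force: 52.6
```

```bash
python3 - <<'E'
from h import *
st=manip.sense(); print(st["clock"],st["tcp_pos"],st["grip_width"],st["grip_force"],st["force"].round(1)); go([.6386,-.0691,.1137])
E
```

```text
39.3 [ 0.63899865 -0.06901091  0.13022619] 0.050699442762294385 52.633482386008836 [-0.3  0.1 -1.4]
d_tool mm [-0.4  0.1 16.5]
```

move_arm(
  plan=[
    [0,0,0,-0.4,0,7,0.4],
    [0,0,0,-0.4,0,12,0.4],
    [0,0,0,-0.4,0,15,0.4],
    [0,0,0,-0.4,0,16.5,0.4],
    [0,0,0,-0.4,0,16.5,0.4],
    [0,0,0,-0.4,0,16.5,0.4],
    [0,0,0,-0.4,0,16.5,0.4],
    [0,0,0,-0.4,0,16.5,0.5],
    [0,0,0,-0.4,0,16.5,0.65],
    [0,0,0,-0.4,0,16.5,0.8],
  ],
)

```text
clock: 40.3
tcp_pos: [0.6381, -0.069, 0.1128]
ee_rot: [3.141, -0.075, 0.0]
force: [-0.1, -0.3, 0.0]
grip_width: 0.0674
grip_force: 0.0
```

move_arm(
  plan=[
    [0,0,0,0,0,0,0.9],
    [0,0,0,0,0,0,1],
    [0,0,0,0,0,-1,1],
    [0,0,0,0,0,-15,1],
    [0,0,0,0,0,-45,1],
    [0,0,0,0,0,-80,1],
    [0,0,0,0,0,-110,1],
    [0,0,0,0,0,-123,1],
    [0,0,0,0,0,-126,1],
    [0,0,0,0,0,-126,1],
  ],
)

```text
clock: 41.3
tcp_pos: [0.6378, -0.0689, 0.2387]
ee_rot: [-3.141, 0.075, 0.0]
force: [-0.6, -0.0, -0.9]
grip_width: 0.0854
grip_force: 0.0
```

```bash
python3 - <<'E'
from h import *
s=cam("side");st=manip.sense(); print(st["clock"],st["tcp_pos"],st["grip_width"],st["force"].round(1)); go([.5185,.308,.24])
b,sb=blob(mask(s,"red",(284,148,312,172))); print(b,sb,"was 297.2 157.8")
E
```

```text
41.35 [ 0.63745613 -0.06894578  0.23786369] 0.08533658796725271 [ 0.1 -0.1 -0.5]
d_tool mm [-136.9 -370.8   -1.9]
[297.03243243 157.84864865] [286 149  23  19 370] was 297.2 157.8
```

Red is back within about 0.2 px of where it stood. Next is blue.

move_arm(
  plan=[
    [0,0,0,-6,-15,0,1],
    [0,0,0,-20,-53,0,1],
    [0,0,0,-36,-97,0,1],
    [0,0,0,-52,-141,0,1],
    [0,0,0,-68,-185,0,1],
    [0,0,0,-84,-228,0,1],
    [0,0,0,-100,-271,0,1],
    [0,0,0,-116,-314,0,1],
    [0,0,0,-129,-349,0,1],
    [0,0,0,-137,-370,0,1],
  ],
)

```text
clock: 42.35
tcp_pos: [0.5164, 0.31, 0.2375]
ee_rot: [3.14, -0.072, -0.003]
force: [-0.4, 0.1, 0.2]
grip_width: 0.0853
grip_force: 0.0
```

move_arm(
  plan=[
    [0,0,0,0,0,0,1],
    [0,0,0,0,0,10,1],
    [0,0,0,0,0,35,1],
    [0,0,0,0,0,60,1],
    [0,0,0,0,0,85,1],
    [0,0,0,0,0,107,1],
    [0,0,0,0,0,119,1],
    [0,0,0,0,0,122,1],
    [0,0,0,0,0,122,1],
    [0,0,0,0,0,122,1],
  ],
)

```text
clock: 43.35
tcp_pos: [0.5195, 0.3072, 0.1176]
ee_rot: [-3.14, 0.076, -0.002]
force: [-0.0, 0.3, -0.3]
grip_width: 0.0849
grip_force: 0.0
```

```bash
python3 - <<'E'
from h import *
st=manip.sense(); print(st["clock"],st["tcp_pos"],st["grip_width"],st["force"].round(1)); go([.5183,.3079,.1139])
E
```

```text
43.35 [0.519494   0.30722719 0.11761774] 0.08493024120190688 [-0.   0.3 -0.3]
d_tool mm [-1.2 -0.6  3.7]
```

move_arm(
  plan=[
    [0,0,0,-1,-0.5,2,1],
    [0,0,0,-1,-0.5,3.5,1],
    [0,0,0,-1,-0.5,3.5,1],
    [0,0,0,-1,-0.5,3.5,0.8],
    [0,0,0,-1,-0.5,3.5,0.65],
    [0,0,0,-1,-0.5,3.5,0.55],
    [0,0,0,-1,-0.5,3.5,0.45],
    [0,0,0,-1,-0.5,3.5,0.4],
    [0,0,0,-1,-0.5,3.5,0.4],
    [0,0,0,-1,-0.5,3.5,0.4],
  ],
)

```text
clock: 44.35
tcp_pos: [0.5182, 0.3078, 0.1137]
ee_rot: [-3.14, 0.075, -0.001]
force: [-0.2, 0.1, 5.2]
grip_width: 0.0509
grip_force: 51.7
```

```bash
python3 - <<'E'
from h import *
st=manip.sense(); print(st["clock"],st["tcp_pos"],st["grip_width"],st["grip_force"],st["force"].round(1)); go([.6436,.0554,.24])
E
```

```text
44.35 [0.51816727 0.30779913 0.11367312] 0.05087480864169126 51.69687071620501 [-0.2  0.1  5.2]
d_tool mm [ 137.4  246.1 -126.3]
```

move_arm(
  plan=[
    [0,0,0,0,0,-6,0.4],
    [0,0,0,0,0,-25,0.4],
    [0,0,0,0,0,-50,0.4],
    [0,0,0,0,0,-75,0.4],
    [0,0,0,0,0,-100,0.4],
    [0,0,0,3,6,-119,0.4],
    [0,0,0,12,22,-126,0.4],
    [0,0,0,26,47,-126,0.4],
    [0,0,0,41,74,-126,0.4],
    [0,0,0,56,101,-126,0.4],
  ],
)

```text
clock: 45.35
tcp_pos: [0.5692, 0.2031, 0.2396]
ee_rot: [3.141, -0.074, -0.0]
force: [-0.3, -0.9, -3.2]
grip_width: 0.0508
grip_force: 52.9
```

move_arm(
  plan=[
    [0,0,0,15,27,0,0.4],
    [0,0,0,30,54,0,0.4],
    [0,0,0,45,81,0,0.4],
    [0,0,0,60,107,0,0.4],
    [0,0,0,72,128,0,0.4],
    [0,0,0,79,141,0,0.4],
    [0,0,0,81.5,145,0,0.4],
    [0,0,0,81.5,145,0,0.4],
    [0,0,0,81.5,145,8,0.4],
    [0,0,0,81.5,145,26,0.4],
  ],
)

```text
clock: 46.35
tcp_pos: [0.6439, 0.0566, 0.214]
ee_rot: [-3.14, 0.074, -0.004]
force: [0.2, 0.2, -2.6]
grip_width: 0.0507
grip_force: 52.9
```

move_arm(
  plan=[
    [0,0,0,0,0,20,0.4],
    [0,0,0,0,0,42,0.4],
    [0,0,0,0,0,62,0.4],
    [0,0,0,0,0,76,0.4],
    [0,0,0,0,0,83,0.4],
    [0,0,0,0,0,85,0.4],
    [0,0,0,0,0,85,0.4],
    [0,0,0,0,0,85,0.4],
    [0,0,0,0,0,85,0.4],
    [0,0,0,0,0,85,0.4],
  ],
)

```text
clock: 47.35
tcp_pos: [0.6438, 0.0554, 0.1289]
ee_rot: [-3.141, 0.076, -0.001]
force: [0.0, -0.9, -3.0]
grip_width: 0.0509
grip_force: 52.9
```

```bash
python3 - <<'E'
from h import *
st=manip.sense(); print(st["clock"],st["tcp_pos"],st["grip_width"],st["grip_force"],st["force"].round(1)); go([.6436,.0554,.1135])
E
```

```text
47.35 [0.64380062 0.05536257 0.12887183] 0.05087020062033417 52.87085010640567 [ 0.  -0.9 -3. ]
d_tool mm [-0.2 -0.  15.4]
```

move_arm(
  plan=[
    [0,0,0,-0.2,0,7,0.4],
    [0,0,0,-0.2,0,11,0.4],
    [0,0,0,-0.2,0,14,0.4],
    [0,0,0,-0.2,0,15.3,0.4],
    [0,0,0,-0.2,0,15.3,0.4],
    [0,0,0,-0.2,0,15.3,0.4],
    [0,0,0,-0.2,0,15.3,0.4],
    [0,0,0,-0.2,0,15.3,0.5],
    [0,0,0,-0.2,0,15.3,0.65],
    [0,0,0,-0.2,0,15.3,0.8],
  ],
)

```text
clock: 48.35
tcp_pos: [0.6434, 0.0554, 0.113]
ee_rot: [-3.141, 0.075, -0.0]
force: [-1.3, 0.3, 0.2]
grip_width: 0.0676
grip_force: 0.0
```

move_arm(
  plan=[
    [0,0,0,0,0,0,0.9],
    [0,0,0,0,0,0,1],
    [0,0,0,0,0,-1,1],
    [0,0,0,0,0,-15,1],
    [0,0,0,0,0,-45,1],
    [0,0,0,0,0,-80,1],
    [0,0,0,0,0,-110,1],
    [0,0,0,0,0,-123,1],
    [0,0,0,0,0,-126,1],
    [0,0,0,0,0,-126,1],
  ],
)

```text
clock: 49.35
tcp_pos: [0.6431, 0.0554, 0.2389]
ee_rot: [-3.141, 0.075, -0.0]
force: [-0.2, 0.5, -0.5]
grip_width: 0.0857
grip_force: 0.0
```

```bash
python3 - <<'E'
from h import *
s=cam("side");st=manip.sense(); print(st["clock"],st["tcp_pos"],st["grip_width"],st["force"].round(1)); go([.4343,.3033,.24])
b,sb=blob(mask(s,"blue",(266,168,300,194))); print(b,sb,"was 280.5 182.9, 268 170 26 21 281")
E
```

```text
49.4 [0.64271836 0.05534464 0.23806961] 0.08530129101247703 [-1.   0.2 -0.7]
d_tool mm [-220.1 -237.7   -1.7]
[281.33526012 181.69942197] [268 170  26  22 346] was 280.5 182.9, 268 170 26 21 281
```

Blue is back, with the same blob box as before. Last is yellow.

move_arm(
  plan=[
    [0,0,0,-11,-12,0,1],
    [0,0,0,-37,-40,0,1],
    [0,0,0,-66,-71,0,1],
    [0,0,0,-95,-102,0,1],
    [0,0,0,-124,-134,0,1],
    [0,0,0,-153,-165,0,1],
    [0,0,0,-182,-196,0,1],
    [0,0,0,-205,-221,0,1],
    [0,0,0,-217,-234,0,1],
    [0,0,0,-220.5,-238,0,1],
  ],
)

```text
clock: 50.4
tcp_pos: [0.4319, 0.3049, 0.238]
ee_rot: [3.14, -0.072, -0.003]
force: [0.6, -0.5, 0.1]
grip_width: 0.0854
grip_force: 0.0
```

move_arm(
  plan=[
    [0,0,0,0,0,0,1],
    [0,0,0,0,0,10,1],
    [0,0,0,0,0,35,1],
    [0,0,0,0,0,60,1],
    [0,0,0,0,0,85,1],
    [0,0,0,0,0,107,1],
    [0,0,0,0,0,119,1],
    [0,0,0,0,0,122,1],
    [0,0,0,0,0,122,1],
    [0,0,0,0,0,122,1],
  ],
)

```text
clock: 51.4
tcp_pos: [0.4351, 0.3038, 0.1177]
ee_rot: [-3.14, 0.076, -0.002]
force: [0.4, -0.4, 0.6]
grip_width: 0.0851
grip_force: 0.0
```

```bash
python3 - <<'E'
from h import *
st=manip.sense(); print(st["clock"],st["tcp_pos"],st["grip_width"],st["force"].round(1)); go([.4343,.3032,.1141])
E
```

```text
51.4 [0.43507263 0.30382207 0.117749  ] 0.08508881877188601 [ 0.4 -0.4  0.6]
d_tool mm [-0.7  0.7  3.6]
```

move_arm(
  plan=[
    [0,0,0,-0.7,0.7,2,1],
    [0,0,0,-0.7,0.7,3.5,1],
    [0,0,0,-0.7,0.7,3.5,1],
    [0,0,0,-0.7,0.7,3.5,0.8],
    [0,0,0,-0.7,0.7,3.5,0.65],
    [0,0,0,-0.7,0.7,3.5,0.55],
    [0,0,0,-0.7,0.7,3.5,0.45],
    [0,0,0,-0.7,0.7,3.5,0.4],
    [0,0,0,-0.7,0.7,3.5,0.4],
    [0,0,0,-0.7,0.7,3.5,0.4],
  ],
)

```text
clock: 52.4
tcp_pos: [0.4339, 0.3031, 0.1139]
ee_rot: [-3.14, 0.075, -0.001]
force: [-1.3, -1.7, 6.8]
grip_width: 0.0509
grip_force: 51.1
```

```bash
python3 - <<'E'
from h import *
st=manip.sense(); print(st["clock"],st["tcp_pos"],st["grip_width"],st["grip_force"],st["force"].round(1)); go([.5782,-.0041,.24])
E
```

```text
52.4 [0.43390851 0.30310835 0.113887  ] 0.05085559306904247 51.074038752562956 [-1.3 -1.7  6.8]
d_tool mm [ 158.9  299.9 -126.1]
```

move_arm(
  plan=[
    [0,0,0,0,0,-6,0.4],
    [0,0,0,0,0,-25,0.4],
    [0,0,0,0,0,-50,0.4],
    [0,0,0,0,0,-75,0.4],
    [0,0,0,0,0,-100,0.4],
    [0,0,0,0,0,-118,0.4],
    [0,0,0,5,9,-125,0.4],
    [0,0,0,17,32,-126,0.4],
    [0,0,0,33,62,-126,0.4],
    [0,0,0,49,92,-126,0.4],
  ],
)

```text
clock: 53.4
tcp_pos: [0.4783, 0.2072, 0.239]
ee_rot: [3.14, -0.074, -0.001]
force: [0.9, 0.3, -3.1]
grip_width: 0.051
grip_force: 52.9
```

move_arm(
  plan=[
    [0,0,0,15,29,0,0.4],
    [0,0,0,31,58,0,0.4],
    [0,0,0,46,88,0,0.4],
    [0,0,0,62,117,0,0.4],
    [0,0,0,78,147,0,0.4],
    [0,0,0,92,174,0,0.4],
    [0,0,0,102,194,0,0.4],
    [0,0,0,108,205,0,0.4],
    [0,0,0,109.5,208,0,0.4],
    [0,0,0,109.5,208,0,0.4],
  ],
)

```text
clock: 54.4
tcp_pos: [0.5773, -0.0042, 0.2391]
ee_rot: [-3.14, 0.076, 0.001]
force: [0.1, 0.3, -2.9]
grip_width: 0.0506
grip_force: 52.8
```

move_arm(
  plan=[
    [0,0,0,0,0,8,0.4],
    [0,0,0,0,0,28,0.4],
    [0,0,0,0,0,50,0.4],
    [0,0,0,0,0,72,0.4],
    [0,0,0,0,0,92,0.4],
    [0,0,0,0,0,104,0.4],
    [0,0,0,0,0,109,0.4],
    [0,0,0,0,0,110,0.4],
    [0,0,0,0,0,110,0.4],
    [0,0,0,0,0,110,0.4],
  ],
)

```text
clock: 55.4
tcp_pos: [0.5782, -0.0042, 0.1303]
ee_rot: [3.141, -0.075, 0.002]
force: [-0.1, -0.1, -2.6]
grip_width: 0.0508
grip_force: 52.8
```

```bash
python3 - <<'E'
from h import *
st=manip.sense(); print(st["clock"],st["tcp_pos"],st["grip_width"],st["grip_force"],st["force"].round(1)); go([.578,-.0041,.1139])
E
```

```text
55.4 [ 0.57819903 -0.00419483  0.13031823] 0.05076965430240956 52.81811687562822 [-0.1 -0.1 -2.6]
d_tool mm [-0.2 -0.1 16.4]
```

move_arm(
  plan=[
    [0,0,0,-0.2,0,7,0.4],
    [0,0,0,-0.2,0,12,0.4],
    [0,0,0,-0.2,0,15,0.4],
    [0,0,0,-0.2,0,16.3,0.4],
    [0,0,0,-0.2,0,16.3,0.4],
    [0,0,0,-0.2,0,16.3,0.4],
    [0,0,0,-0.2,0,16.3,0.4],
    [0,0,0,-0.2,0,16.3,0.5],
    [0,0,0,-0.2,0,16.3,0.65],
    [0,0,0,-0.2,0,16.3,0.8],
  ],
)

```text
clock: 56.4
tcp_pos: [0.5776, -0.0043, 0.1132]
ee_rot: [3.141, -0.075, 0.0]
force: [-0.4, 0.7, 0.3]
grip_width: 0.0675
grip_force: 0.0
```

move_arm(
  plan=[
    [0,0,0,0,0,0,0.9],
    [0,0,0,0,0,0,1],
    [0,0,0,0,0,-1,1],
    [0,0,0,0,0,-15,1],
    [0,0,0,0,0,-45,1],
    [0,0,0,0,0,-80,1],
    [0,0,0,0,0,-110,1],
    [0,0,0,0,0,-123,1],
    [0,0,0,0,0,-126,1],
    [0,0,0,0,0,-126,1],
  ],
)

```text
clock: 57.4
tcp_pos: [0.5773, -0.0042, 0.2392]
ee_rot: [-3.141, 0.075, -0.0]
force: [0.0, 0.7, -0.0]
grip_width: 0.0857
grip_force: 0.0
```

move_arm(
  plan=[
    [0,0,0,0,-10,0,1],
    [0,0,0,0,-40,0,1],
    [0,0,0,0,-80,0,1],
    [0,0,0,0,-120,0,1],
    [0,0,0,0,-160,0,1],
    [0,0,0,0,-200,0,1],
    [0,0,0,0,-240,0,1],
    [0,0,0,0,-270,0,1],
    [0,0,0,0,-285,0,1],
    [0,0,0,0,-290,0,1],
  ],
)

```text
clock: 58.4
tcp_pos: [0.5906, 0.287, 0.2378]
ee_rot: [3.14, -0.072, -0.003]
force: [0.4, -0.6, -0.3]
grip_width: 0.0853
grip_force: 0.0
```

```bash
python3 - <<'E'
from h import *
t,s=cam("top"),cam("side");st=manip.sense(); print(st["clock"],st["tcp_pos"],st["grip_width"],st["force"].round(1))
TB=dict(red=(325,140,362,180),yellow=(293,170,330,212),blue=(266,138,301,178))
SB=dict(red=(284,148,312,172),blue=(266,168,300,194),yellow=(302,160,332,187))
for n in TB: print(n,blob(mask(t,n,TB[n])),blob(mask(s,n,SB[n])))
o=cv2.imread("pics/top0.png")[:,:,::-1].astype(int); d=(np.abs(t["pixels"].astype(int)-o).max(2)>50)[135:240,250:375]
print("changed px in tray",np.argwhere(d).shape, np.argwhere(d).mean(0)+[135,250])
E
```

```text
58.5 [0.59092128 0.28532272 0.23833655] 0.08559123253871465 [-0.8 -1.1  0.4]
red (array([342.53406998, 157.56353591]), array([330, 145,  26,  27, 543], dtype=int32)) (array([297.91097923, 157.80118694]), array([288, 149,  21,  19, 337], dtype=int32))
yellow (array([309.82189239, 186.89053803]), array([297, 174,  26,  27, 539], dtype=int32)) (array([316.81546135, 171.73316708]), array([306, 162,  23,  20, 401], dtype=int32))
blue (array([279.76794658, 152.80467446]), array([266, 138,  28,  30, 599], dtype=int32)) (array([280.57086614, 183.37401575]), array([268, 170,  26,  22, 254], dtype=int32))
changed px in tray (451, 2) [166.58536585 313.42128603]
```

All three caps match their starting pixels to within about 0.3 px where the view is clear. The only pixels changed in the tray are where the jar stood.

```bash
python3 -c "
from rig import manip
print(manip.close_job())"
```

```text
the job is handed in; nothing more can be done
None
```

The job is handed in at about 58 s: the jar stands upright within about 1 mm of the pan's centre, and the three bottles are back upright, matching their starting places in the images (red and yellow to about 0.3 px, blue measured less cleanly), with the small jar and vial block unmoved.

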